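Hang the clip hanger on the rail and pen it in

TASK

Take the hanger with the two clips out of the caddy, hook it over the right-hand half of the rail (between the rail's middle and the sliding keeper) and, without taking it off the rail again, slide it left right up against the fixed stop ring. Then slide the keeper along the rail right up against the hanger, so that it is penned in, and let go. Leave the other two hangers in the caddy and do not knock the other small things about.

Things in the scene. Friction and masses are not known exactly. Their poses are not given: they have to be found in the camera images.
- clip_hanger: The hanger to hang: rigid black plastic, 9 mm thick, the only one with two clip blocks (20 x 15 x 36 mm, at x = -42 and +42 mm, z = -18 to 18). Origin: middle of the underside of its 150 x 9 x 12 mm bar; x along the bar, away from the robot at the start, y through the thickness, z up. Stands in any of the caddy's notches, 131 mm tall: lift it straight up 160 mm to clear the others.
- tab (a point): Grip point, at z = 122 mm in clip_hanger: on the flat finger tab on top of the hook, 26 mm (x) x 9 mm (y), from z = 97 to 131 mm. Grip it across its 9 mm, fingers closing along y. With the TCP here the fingertips clear rail, ring and keeper. Axes as the hanger's.
- hook_seat (a point): Underside of the clip hanger's round hook crown (inside radius 12.5 mm), at x = 0, z = 92.5 mm in clip_hanger. Hung, this point rests on top of the rail, 7 mm above its centre line. Axes as the hanger's.
- hook_mouth (a point): Middle of the hook's opening, on its +x side (x = 17, z = 53 mm in clip_hanger), between the tip's end (x = 17, z = 67) and the neck's bend (x = 0, z = 39). Bring the rail's centre line through this point by moving the hanger along +x; at x = 0 in the hanger it is under the crown: then lower the hanger about 32 mm. The bar passes under the rail.
- caddy: White tray 150 x 180 x 55 mm, fixed for the run. Origin: centre of its underside; its end walls stand at x = -66 and +66 mm, 10 mm thick. Each has three notches 12 mm wide at y = -62, 0, +62 mm, with floors at z = 30 mm and tops at z = 55 mm. Each hanger rests in one pair of notches by the ends of its bar.
- plain_hanger: Another black hanger in the caddy, same hook, tab and bar but no clips and no arms; stays where it is. Origin and axes as clip_hanger.
- shirt_hanger: Another black hanger in the caddy, same hook, tab and bar, with two sloping shoulder arms and no clips; stays where it is. Origin and axes as clip_hanger.
- rail_mid (a point): Middle of the rail on its centre line, 200 mm above the dryer top. The rail is a fixed steel tube, 14 mm in diameter, along this point's y (+y to the robot's left), between posts 190 mm to either side with 22 mm caps and 100 mm feet. x points away from the robot, z up. Nothing stands above the rail. The hanger comes in from the -x (robot's) side.
- ring_face (a point): The stop ring, a fixed grey ring 24 mm in diameter and 12 mm long, round the left half of the rail (70 to 130 mm left of the middle). This point is on the rail's centre line at the ring's right-hand (-y) face, the one the hanger must reach. Axes as rail_mid.
- keeper (a joint): Slide of the keeper along the rail, in m: 0 at its right-hand end (where its left face is 115 mm right of the rail's middle), growing as it moves left (+y). It slides with about 1.2 N of friction and stays where it is left.
- keeper_face (a point): The keeper: a grey sleeve 28 mm in diameter round the rail. This point: on the rail's centre line at its left (+y) face; it runs 50 mm from there to -y. An upright tab, 26 mm (x) x 12 mm (y), its top 45 mm above the centre line, stands 40 mm to the -y side of this point: grip it across its 12 mm, TCP 37 mm above the centre line. Axes as rail_mid.
- card_box: Small white card box, 88 x 60 x 19 mm, a loose bystander on the dryer top. Origin: centre of its underside.
- charger: White 42 mm wall charger, a loose bystander on the dryer top. Origin: under its middle.
- eraser: Eraser 21 x 52 x 12 mm, a loose bystander on the dryer top. Origin: centre of its underside.

How it is judged:
On the way, in this order (a step that is already met when the one before it is completed fails the run):
1. the clip hanger hangs on the right-hand half of the rail (y of hook_seat in the frame of rail_mid below 0 m and x of hook_seat in the frame of rail_mid between -0.012 and 0.012 m and z of hook_seat in the frame of rail_mid between 0.002 and 0.014 m), for 0.1 s.
2. the hanger, still on the rail, has been slid to within 8 mm of the stop ring (y of hook_seat in the frame of ring_face between -0.0125 and 0 m and x of hook_seat in the frame of rail_mid between -0.012 and 0.012 m and z of hook_seat in the frame of rail_mid between 0.002 and 0.014 m), for 0.1 s.
At the end, for the whole second after the job is handed in: The clip hanger hangs on the rail by its hook (seated on top of the rail, upright within 0.2 rad, at rest), its side within 8 mm of the stop ring's right-hand face, and the keeper's left face is within 8 mm of the hanger's other side (y of hook_seat in the frame of ring_face between -0.0125 and 0 m and y of keeper_face in the frame of hook_seat above -0.0125 m and x of hook_seat in the frame of rail_mid between -0.012 and 0.012 m and z of hook_seat in the frame of rail_mid between 0.002 and 0.012 m and angle between clip_hanger's own z axis and vertical below 0.2 rad and linear speed of clip_hanger below 0.03 m/s); the robot touches nothing.
It fails at once if the clip hanger is lifted off or put on the rail over its left-hand half (more than 20 mm left of the middle) (y of hook_seat in the frame of rail_mid between 0.02 and 0.18 m and x of hook_seat in the frame of rail_mid between -0.03 and 0.03 m and z of hook_seat in the frame of rail_mid between 0.02 and 0.06 m).
It fails at once if one of the other two hangers is taken or knocked out of its notches (moved more than 25 mm) (distance of any of plain_hanger, shirt_hanger from where it was at the start of the episode above 0.025 m).
It fails at once if a small bystander (card box, charger or eraser) is moved more than 40 mm (distance of any of card_box, charger, eraser from where it was at the start of the episode above 0.04 m).
It also fails if it takes over 58 s, if anything falls off the work surface, if the arm or the gripper's body presses on something with over 40 N, if the wrist force passes 120 N, or if a joint passes its speed limit or range.

ROBOT

A 7-joint arm with a two-finger parallel gripper is mounted at the origin on a cart in front of the work surface, level with it; the furniture and walls round the work are solid. World frame = base frame: x ahead of the robot, y to its left, z up, the work surface at z = 0. Lengths are in m, angles in rad, forces in N, time in s.
With the tool pointing down it reaches from about 0.4 to 0.85 m from the base axis. Payload 4.5 kg.
Tool frame: the origin (TCP) lies between the finger pads, 19 mm behind the fingertips; this is the grasp point; z points along the fingers, y is the line along which they close (so a half turn about z gives the same grasp; the last joint's range is limited). The gripper opens to 88 mm and grips with 3 to 60 N. Pads are 18 mm wide; open, the fingers measure 123 mm over their backs; the gripper's body (75 mm by 187 mm) begins 45 mm behind the grasp point.
Start: joints at [-1.201, 0.689, -0.195, 1.565, 0.157, 0.902, -0.215], TCP at [0.206, 0.59, 0.257] pointing down, gripper open.
Joint ranges: [-3.01, 3.01], [-0.46, 2.08], [-1.47, 1.51], [0.13, 2.56], [-1, 4.14], [0.04, 2.09], [-2.66, 2.66]. Speed limits (rad/s): [2.57, 2.57, 3.14, 3.14, 3.14, 3.14, 3.14].

INTERFACE

Orientations are given as a unit quaternion [x, y, z, w].
In Python, from workcell import * gives the robot as it stands.
- The arm moves only by the shell command python3 -m jog 'ROWS' [FORCE]. ROWS is a JSON object whose one key "deltas" holds a list of rows, each an object of numbers: "x", "y", "z": the shift along the tool's x, y, z in units of 25 mm (1.0 is 25 mm); "yaw": the turn about the tool's z in units of 8 degrees (1.0 is 8 degrees); "jaw": the opening, from -1 (shut) to 1 (fully open). In form: {"deltas": [{"x": .., "y": .., "z": .., "yaw": .., "jaw": ..}, ...]}. A call has 1 to 12 rows; each row shifts and turns the commanded pose from where the row before left it, along the tool's axes as they then stand; what a row does not reach is not made up. A row lasts 1/10 s, in which the tool goes at most 50 mm and 8.59 degrees, less where a joint would pass 70% of its speed; a pose out of reach is approached as far as the arm can. A call is refused whole if a number of a shift passes 1 or a number of a turn 1, either way. A call with a gripper value outside its range is refused whole. The fingers move at their own pace and stop on an object; FORCE is the grip in N (left out, the last holds). Time passes only in rows, so rows that do not move let the fingers close. It gives the time, the measured TCP pose, the force, the opening and the grip force at its end, in the units of the state.
- read_state(): the state, without advancing time (a new reading comes with each control period).
- camera(name): name is "side" or "top"; returns a dict with "img" (384x512x3 uint8, red, green, blue), "fx", "fy", "cx", "cy" (pixels), "view" (4x4, takes a point from world to camera coordinates). Camera axes: x right, y up, looking along -z (the intrinsics and any distortion apply to the point x, -y, -z); pixel columns grow to the right and rows downward; lengths in m; the calibration is good to about 2 mm. A picture is of the moment at which its call begins. There is no depth.
- sign_off(): hands the job in; it is judged then, once.
The state is a dict: "clock": time; "joint_pos": joint angles; "joint_vel": joint speeds; "joint_torque": joint torques, N m; "ee_pos": TCP position; "orientation": TCP orientation; "contact_force": force on the tool from outside, world axes, zero at the start; "torque": the same for the moment, N m; "width": finger opening in m; "grip_force": force on a finger pad.
Only numpy, scipy, OpenCV 4.12 (cv2) and the standard library are available. Lean on these libraries where they do the work, as an engineer would, in place of code of your own. Each camera call takes 0.05 s, during which the arm holds its last target. There are 200 camera calls.

## Working session

There is one attempt and no reset: what is moved stays moved. The work goes in short steps, Python scripts to look and compute and a shell command to move; the robot and the scene stay as the last step left them, time stands still between calls to the robot, and variables do not carry over. Pictures are saved under pics/ and viewed, at most 13 in all, crops included, and the job is handed in when it is done.

```bash
ls; mkdir -p pics
python3 - <<'E'
from workcell import *
import cv2,numpy as np,pickle
for n in("side","top"):
    c=camera(n); pickle.dump(c,open(f"{n}.pkl","wb")); cv2.imwrite(f"pics/{n}0.png",cv2.resize(c["img"][:,:,::-1],(768,576),interpolation=cv2.INTER_CUBIC))
    print(n,{k:(np.round(v,3).tolist()) for k,v in c.items() if k!="img"})
s=read_state(); print({k:np.round(s[k],3).tolist() for k in s})
E
```

```text
pics
side {'fx': 418.239, 'fy': 418.239, 'cx': 247.998, 'cy': 184.125, 'view': [[0.987, -0.158, 0.021, -0.533], [0.084, 0.629, 0.773, -0.216], [-0.136, -0.761, 0.634, -1.038], [0.0, 0.0, 0.0, 1.0]]}
top {'fx': 379.865, 'fy': 379.865, 'cx': 256.888, 'cy': 189.151, 'view': [[0.003, -1.0, 0.02, 0.054], [0.998, 0.004, 0.065, -0.531], [-0.065, 0.02, 0.998, -1.1], [0.0, 0.0, 0.0, 1.0]]}
{'clock': 0.1, 'joint_pos': [-1.201, 0.69, -0.195, 1.566, 0.157, 0.903, -0.215], 'joint_vel': [-0.001, -0.002, -0.001, -0.002, -0.001, 0.001, -0.0], 'joint_torque': [-0.003, -52.85, -1.272, -15.384, -0.053, 0.002, 0.0], 'ee_pos': [0.206, 0.59, 0.257], 'orientation': [0.167, 0.986, -0.001, -0.0], 'contact_force': [-0.198, -0.001, -0.11], 'torque': [-0.023, 0.008, 0.036], 'grip_force': 0.0, 'width': 0.088}
```

View pics/side0.png

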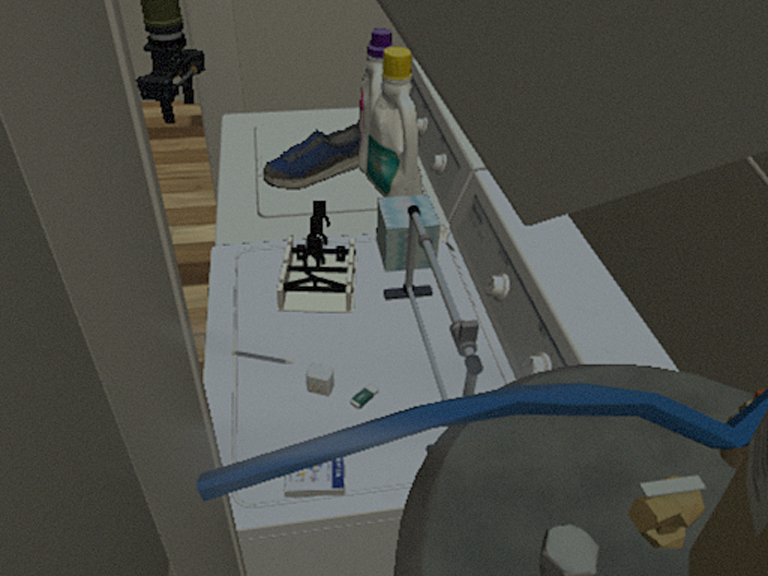

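View pics/top0.png

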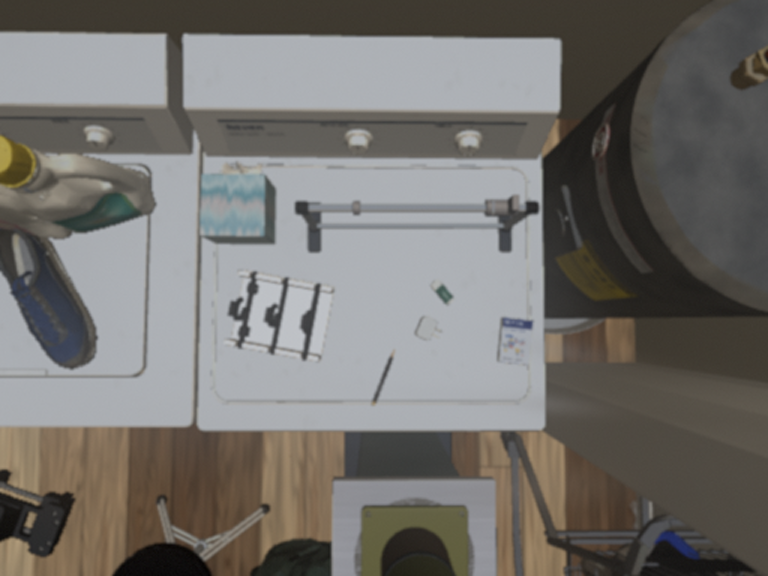

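The pictures show the caddy at about (280,315) in the top view (768-wide), the rail from (302,208) to (535,208), the ring at (356,208) and the keeper at (505,205). In the side view the caddy is at (315,275), and the rail runs from (413,210) to (472,362). Next I'll look closer.

Run:
```python
import cv2,numpy as np,pickle
T=pickle.load(open("top.pkl","rb"))["img"];S=pickle.load(open("side.pkl","rb"))["img"]
f=lambda I,c0,c1,r0,r1,h:cv2.resize(I[r0:r1,c0:c1,::-1],None,fx=h,fy=h,interpolation=cv2.INTER_CUBIC)
a=f(T,145,225,175,245,5); b=f(S,180,240,130,212,5); c=f(T,190,365,120,170,4)
o=np.zeros((600,800,3),np.uint8); o[:350,:400]=a; o[:410,420:720]=b; o[415:415+180,:700]=c[:180]; cv2.imwrite("pics/c1.png",o)
```

```text
(no output)
```

View pics/c1.png

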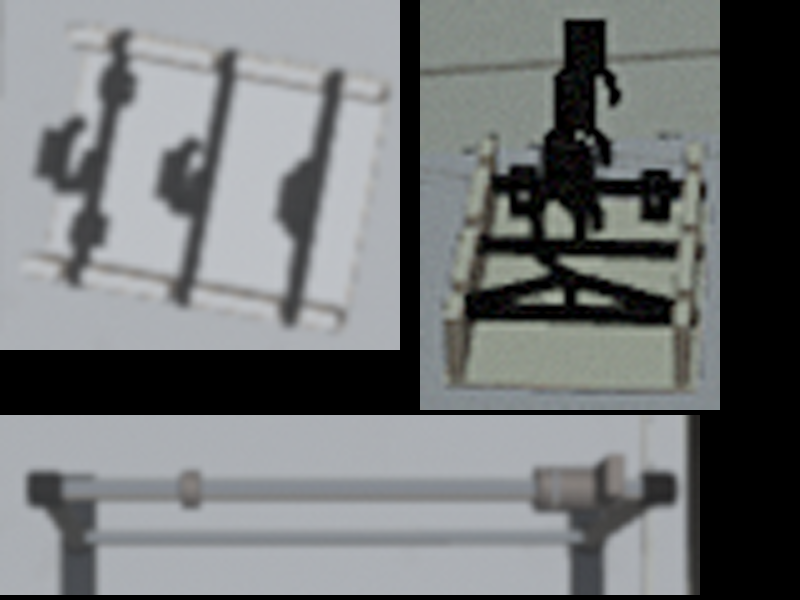

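The clip hanger is the leftmost in the top view, tab near crop (50,155); in the side view it is the farthest, with its tab top at crop (585,22). The keeper tab is at crop (612,475) and the ring at (190,488).

```bash
cat > geo.py <<'E'
import numpy as np,pickle,cv2
def load(n): return pickle.load(open(f"{n}.pkl","rb"))
def ray(c,u,v):
    V=np.array(c["view"]);d=V[:3,:3].T@np.array([(u-c["cx"])/c["fx"],-(v-c["cy"])/c["fy"],-1.])
    return -V[:3,:3].T@V[:3,3],d/np.linalg.norm(d)
def onz(c,u,v,z):
    o,d=ray(c,u,v);return o+d*(z-o[2])/d[2]
def tri(a,b):  # two (o,d): midpoint and gap
    (o,d),(p,e)=a,b;s=np.linalg.lstsq(np.c_[d,-e],p-o,rcond=None)[0]
    A,B=o+s[0]*d,p+s[1]*e;return (A+B)/2,np.linalg.norm(A-B)
def proj(c,P):
    q=np.array(c["view"])@np.r_[P,1];return np.array([c["cx"]+c["fx"]*q[0]/-q[2],c["cy"]-c["fy"]*q[1]/-q[2]])
def plane(c,p,q):  # plane through the camera and two pixels
    o,d=ray(c,*p);n=np.cross(d,ray(c,*q)[1]);n/=np.linalg.norm(n);return n,n@o
E
python3 - <<'E'
from geo import *
T=load("top");S=load("side")
for n,c in(("top",T),("side",S)): print(n,"cam",ray(c,0,0)[0].round(3))
f=lambda I,c0,c1,r0,r1,h:cv2.resize(I[r0:r1,c0:c1,::-1],None,fx=h,fy=h,interpolation=cv2.INTER_CUBIC)
o=np.zeros((600,800,3),np.uint8)
a=f(S["img"],265,325,130,250,5);o[:600,:300]=a
b=f(S["img"],195,232,130,182,9);o[:468,310:643]=b
c=f(T["img"],150,166,190,235,10);o[:450,640:800]=c
cv2.imwrite("pics/c2.png",o)
g=cv2.cvtColor(T["img"],cv2.COLOR_RGB2GRAY)
for u in(215,255,295,315): print(u,g[128:150,u])
print(g[139,195:250]);print(g[139,310:362])
E
```

```text
top cam [0.458 0.079 1.131]
side cam [ 0.404 -0.739  0.837]
215 [175 175 175 175 175 176 174 163 146 138 137 134 129 141 165 172 172 172
 172 171 162 147]
255 [175 175 176 175 175 176 174 164 147 138 136 134 128 142 170 177 176 176
 176 175 166 149]
295 [176 175 176 175 175 175 174 165 147 138 136 133 128 143 169 176 175 176
 177 173 165 148]
315 [175 175 175 176 175 176 174 164 146 138 136 133 127 142 170 176 176 175
 175 174 165 147]
[169 128  76  56  55  56  56  56  56  64  94 122 132 134 135 134 133 133
 133 134 134 134 134 134 134 134 134 134 134 133 134 133 133 134 133 134
 134 134 131 121 113 115 118 117 115 125 132 135 135 134 133 135 134 133
 134]
[133 132 133 133 133 133 134 131 133 132 132 133 131 119 102 104 112 116
 126 125 118 115 115 116 115 116 116 113  91  63  58  74  99 108 109 113
 124 130 133 125  96  59  45  43  44  42  42  40  64 119 151 123]
```

View pics/c2.png

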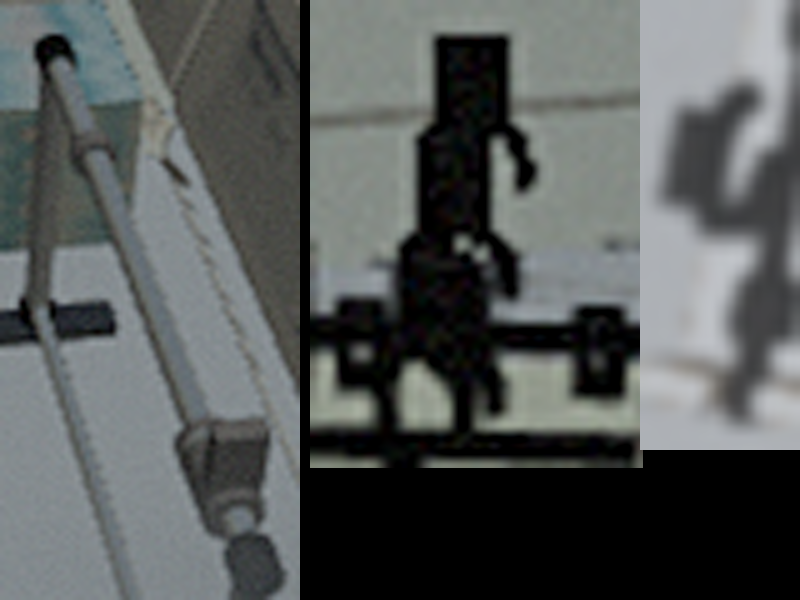

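The tab's far top edge is at about crop (436–509, 36) in the side view; in the top view its left edge runs from (678,108) to (663,200). The rail crosses the side crop from about (100,160) to (195,410).

Run:
```python
from geo import *
T=load("top");S=load("side")
P,g=tri(ray(T,152.55,204.95),ray(S,212.6,133.55));print("tab +y top edge mid",P.round(4),"gap",round(g,4))
for vt in(200.45,209.5):print("edge ends on z",onz(T,{200.45:153.35,209.5:151.85}[vt],vt,P[2]).round(4))
print("side top edge ends", [onz(S,u,133.55,P[2]).round(4) for u in(208.55,216.6)])
# bar of clip hanger, crop1 (5x, origin 145,175)
for e in((120,35),(75,280),(228,55),(182,300),(335,75),(290,320)): print("bar end",onz(T,145+(e[0]+.5)/5-.5,175+(e[1]+.5)/5-.5,.042).round(4))
gs=cv2.GaussianBlur(cv2.cvtColor(S["img"],cv2.COLOR_RGB2GRAY),(0,0),.6).astype(int)
for v in(170,180,190,200,208):
    k=int(283+(v-160)*.39); print(v,k-5,gs[v,k-5:k+14])
```

```text
tab +y top edge mid [0.4809 0.3243 0.1585] gap 0.0014
edge ends on z [0.4916 0.3226 0.1585]
edge ends on z [0.4686 0.3259 0.1585]
side top edge ends [array([0.4696, 0.3258, 0.1585]), array([0.4934, 0.3228, 0.1585])]
bar end [0.5497 0.3095 0.042 ]
bar end [0.4101 0.3324 0.042 ]
bar end [0.5385 0.2477 0.042 ]
bar end [0.3989 0.2718 0.042 ]
bar end [0.5273 0.1865 0.042 ]
bar end [0.3878 0.2105 0.042 ]
170 281 [ 88  87  76  65  80 101 108 108 102  91 106 131 139 138 139 139 139 137
 138]
180 285 [141 141 126  95  86 100 108 110 115 128 138 139 138 139 138 138 139 139
 138]
190 289 [141 138 118  86  86 102 109 110 114 128 137 139 138 138 138 137 137 139
 139]
200 293 [139 137 116  86  88 102 107 108 112 128 137 138 138 137 137 139 140 139
 139]
208 296 [139 138 118  86  87 102 110 110 112 120 134 139 138 139 139 137 137 138
 139]
```

Run:
```python
from geo import *
T=load("top");S=load("side")
n1,d1=plane(T,(215,138.45),(315,138.45));n2,d2=plane(S,(290.55,180),(301.55,208))
L=np.cross(n1,n2);L/=L[1];P0=np.linalg.solve(np.array([n1,n2,[0,1,0]]),[d1,d2,0]);print("rail at y=0",P0.round(4),"dir",L.round(4))
pt=lambda u,v=138.45:tri(ray(T,u,v),(P0,L/np.linalg.norm(L)))[0]
for n,u in(("capL",196),("capL end",204.8),("ringL",233.7),("ringR",239.9),("keepL",322.9),("capR in",350.6),("capR end",358.6)):print(n,pt(u).round(4))
I=cv2.cvtColor(T["img"],cv2.COLOR_RGB2GRAY)
for v in(133,134,135,136,143,144):print(v,I[v,228:246],I[v,318:358])
for n,m in(("side ring",0),):
  G=cv2.cvtColor(S["img"],cv2.COLOR_RGB2GRAY)
  a=np.array([290.55,180]);d=np.array([11,28])/30.08
  for s in np.arange(-32,-8,1): q=a+d*s; print(q.round(1),cv2.getRectSubPix(G,(1,1),tuple(map(float,q)))[0,0],pt_y if 0 else tri(ray(S,*q),(P0,L/np.linalg.norm(L)))[0][1].round(4))
```

```text
rail at y=0 [0.6449 0.     0.2013] dir [-0.0058  1.     -0.0063]
capL [0.6437 0.2106 0.2   ]
capL end [0.6438 0.1889 0.2001]
ringL [0.6442 0.1176 0.2006]
ringR [0.6443 0.1023 0.2007]
keepL [ 0.6455 -0.1035  0.202 ]
capR in [ 0.6459 -0.1725  0.2024]
capR end [ 0.646  -0.1924  0.2025]
133 [175 175 176 175 175 176 173 166 159 156 155 158 168 176 176 176 176 175] [176 176 176 176 169 143 124 128 129 126 131 131 130 128 129 128 129 128
 129 125 102  72  60  86 116 128 130 135 158 173 175 168 149 137 134 138
 148 150 151 156]
134 [174 174 174 175 175 174 165 147 131 124 123 133 157 172 175 174 174 174] [175 174 174 173 162 125 100 110 114 115 123 124 117 115 114 114 114 113
 113 110  86  59  59  86 116 129 129 135 157 172 172 157 122  95  91  93
  97  97  99 112]
135 [165 164 164 165 165 162 148 129 120 118 116 122 146 161 165 164 164 164] [166 166 166 165 151 118  96 109 120 121 127 127 124 120 120 120 120 119
 119 114  89  60  59  86 116 128 129 133 152 162 163 142  99  60  50  50
  50  51  52  60]
136 [147 147 148 147 147 145 133 124 125 125 123 121 134 145 147 147 147 147] [148 148 149
[... 530 characters left out ...]
87  67  64  63
  64  65  65  67  74  71  67  66  66  66  66  67  69  75  89 123 153 168
 171 171 171 172]
[278.8 150.2] 109 0.1547
[279.2 151.1] 107 0.1503
[279.6 152.1] 110 0.1459
[279.9 153. ] 109 0.1415
[280.3 153.9] 108 0.1372
[280.7 154.9] 105 0.1329
[281.  155.8] 96 0.1286
[281.4 156.7] 81 0.1244
[281.8 157.7] 80 0.1201
[282.1 158.6] 71 0.1159
[282.5 159.5] 74 0.1117
[282.9 160.5] 100 0.1076
[283.2 161.4] 110 0.1035
[283.6 162.3] 110 0.0994
[284.  163.2] 114 0.0953
[284.3 164.2] 108 0.0912
[284.7 165.1] 108 0.0872
[285.1 166. ] 109 0.0832
[285.4 167. ] 106 0.0792
[285.8 167.9] 109 0.0752
[286.2 168.8] 109 0.0713
[286.5 169.8] 108 0.0674
[286.9 170.7] 107 0.0635
[287.3 171.6] 110 0.0596
```

```bash
python3 -m jog '{"deltas":[{"yaw":-0.6,"z":-0.5,"jaw":0},{"yaw":-0.6,"z":-0.5,"jaw":0},{"x":-1,"y":-0.7,"z":-0.2,"jaw":0},{"x":-1,"y":-0.7,"z":-0.2,"jaw":0},{"x":-1,"y":-0.7,"z":-0.2,"jaw":0},{"x":-1,"y":-0.7,"z":-0.2,"jaw":0},{"x":-1,"y":-0.7,"z":-0.2,"jaw":0},{"x":-1,"y":-0.7,"jaw":0},{"x":-1,"y":-0.7,"jaw":0},{"x":-1,"y":-0.7,"jaw":0},{"x":-1,"y":-0.7,"jaw":0},{"x":-1,"y":-0.7,"jaw":0}]}' 25
```

```text
validation failed for argument at $.de...
```

```bash
python3 -m jog '{"deltas":[{"x":0,"y":0,"z":-0.5,"yaw":-0.6,"jaw":0},{"x":0,"y":0,"z":-0.5,"yaw":-0.6,"jaw":0},{"x":-1,"y":-0.7,"z":-0.2,"yaw":0,"jaw":0},{"x":-1,"y":-0.7,"z":-0.2,"yaw":0,"jaw":0},{"x":-1,"y":-0.7,"z":-0.2,"yaw":0,"jaw":0},{"x":-1,"y":-0.7,"z":-0.2,"yaw":0,"jaw":0},{"x":-1,"y":-0.7,"z":-0.2,"yaw":0,"jaw":0},{"x":-1,"y":-0.7,"z":0,"yaw":0,"jaw":0},{"x":-1,"y":-0.7,"z":0,"yaw":0,"jaw":0},{"x":-1,"y":-0.7,"z":0,"yaw":0,"jaw":0},{"x":-1,"y":-0.7,"z":0,"yaw":0,"jaw":0},{"x":-1,"y":-0.7,"z":0,"yaw":0,"jaw":0}]}' 25
```

```text
clock: 1.3
ee_pos: [0.4237, 0.3745, 0.3071]
orientation: [0.084, 0.996, -0.0, -0.0]
contact_force: [0.6, 0.4, -0.8]
width: 0.0443
grip_force: 0.0
```

```bash
cat > to.py <<'E'
import sys,numpy as np
from workcell import *
from scipy.spatial.transform import Rotation as R
s=read_state();M=R.from_quat(s["orientation"]).as_matrix();t=np.array(list(map(float,sys.argv[1:4])))
print("pos",np.round(s["ee_pos"],4),"grip yaw deg",np.degrees(np.arctan2(-M[0,1],M[1,1])).round(2),"tilt",np.round(M[:2,2],4),"F",np.round(s["contact_force"],1),"w",round(float(s["width"]),4))
print("units",((M.T@(t-s["ee_pos"]))/.025).round(2))
E
python3 -m jog '{"deltas":[{"x":0,"y":0,"z":0,"yaw":0,"jaw":0},{"x":0,"y":0,"z":0,"yaw":0,"jaw":0}]}'; python3 to.py .480 .320 .152
```

```text
clock: 1.5
ee_pos: [0.4232, 0.3753, 0.3071]
orientation: [0.085, 0.996, -0.0, -0.0]
contact_force: [-0.7, 0.5, -0.5]
width: 0.0439
grip_force: 0.0
pos [0.4232 0.3753 0.3071] grip yaw deg -9.73 tilt [-0.0007 -0.0002] F [-0.7  0.5 -0.5] w 0.0439
units [-2.62 -1.79  6.2 ]
```

```bash
python3 -m jog '{"deltas":[{"x":-0.9,"y":-0.6,"z":0,"yaw":0,"jaw":0},{"x":-0.9,"y":-0.6,"z":0,"yaw":0,"jaw":0},{"x":-0.82,"y":-0.59,"z":0,"yaw":0,"jaw":0},{"x":0,"y":0,"z":1,"yaw":0,"jaw":0},{"x":0,"y":0,"z":1,"yaw":0,"jaw":0},{"x":0,"y":0,"z":1,"yaw":0,"jaw":0},{"x":0,"y":0,"z":1,"yaw":0,"jaw":0},{"x":0,"y":0,"z":0,"yaw":0,"jaw":0}]}'; python3 to.py .480 .320 .152
python3 - <<'E'
from workcell import *
import cv2,numpy as np
o=np.zeros((500,800,3),np.uint8)
for i,(n,b) in enumerate((("side",(180,240,130,205)),("top",(140,230,170,245)))):
    I=camera(n)["img"][b[2]:b[3],b[0]:b[1],::-1]; r=cv2.resize(I,(400,int(400*I.shape[0]/I.shape[1])),interpolation=cv2.INTER_CUBIC); o[:r.shape[0],400*i:400*i+400]=r[:500]
cv2.imwrite("pics/c3.png",o)
E
```

```text
clock: 2.3
ee_pos: [0.4772, 0.3209, 0.2045]
orientation: [0.083, 0.997, -0.002, -0.003]
contact_force: [-1.4, -0.5, -1.0]
width: 0.044
grip_force: 0.0
pos [0.4772 0.3209 0.2045] grip yaw deg -9.47 tilt [-0.0061 -0.0032] F [-1.4 -0.5 -1. ] w 0.044
units [-0.13 -0.01  2.1 ]
```

View pics/c3.png

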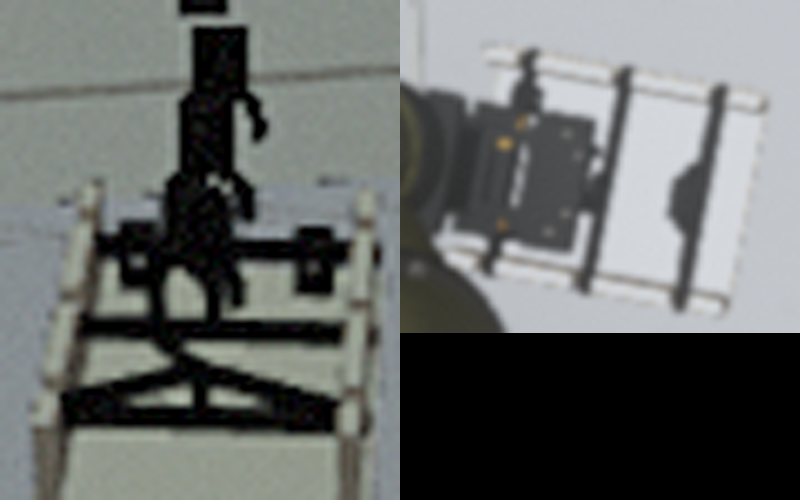

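The open fingers hang right above the tab: in the side crop the near finger is at (203,0) and the tab centre at (220,30). I'll check this with the projection.

```bash
python3 - <<'E'
from geo import *
S=load("side")
print("seen finger u",180+203.5/6.667-.5,"tab u",180+220/6.667-.5)
for y in(.29,.298,.345):print(y,proj(S,[.4772,y,.187]))
print("tab",proj(S,[.4805,.320,.161]))
E
python3 to.py .480 .320 .152
```

```text
seen finger u 210.02347382630867 tab u 212.49835008249588
0.29 [211.88534686 131.63088017]
0.298 [211.62910634 130.15655812]
0.345 [210.17422446 121.78565533]
tab [212.35212404 133.62262296]
pos [0.4793 0.3219 0.2076] grip yaw deg -9.53 tilt [-0.0009  0.0005] F [0.3 0.1 0.5] w 0.044
units [-0.04 -0.07  2.23]
```

```bash
python3 -m jog '{"deltas":[{"x":-0.12,"y":-0.06,"z":0.5,"yaw":0,"jaw":0},{"x":0,"y":0,"z":0.6,"yaw":0,"jaw":0},{"x":0,"y":0,"z":0.6,"yaw":0,"jaw":0},{"x":0,"y":0,"z":0.5,"yaw":0,"jaw":0},{"x":0,"y":0,"z":0,"yaw":0,"jaw":0},{"x":0,"y":0,"z":0,"yaw":0,"jaw":0}]}'; python3 to.py .482 .320 .152
```

```text
clock: 3.0
ee_pos: [0.4831, 0.3189, 0.1527]
orientation: [0.084, 0.996, 0.0, 0.0]
contact_force: [0.4, -0.1, 0.6]
width: 0.0439
grip_force: 0.0
pos [0.4831 0.3189 0.1527] grip yaw deg -9.64 tilt [0.0004 0.0004] F [ 0.4 -0.1  0.6] w 0.0439
units [0.05 0.04 0.03]
```

```bash
python3 -m jog '{"deltas":[{"x":0,"y":0,"z":0,"yaw":0,"jaw":-0.5},{"x":0,"y":0,"z":0,"yaw":0,"jaw":-1},{"x":0,"y":0,"z":0,"yaw":0,"jaw":-1},{"x":0,"y":0,"z":0,"yaw":0,"jaw":-1},{"x":0,"y":0,"z":0,"yaw":0,"jaw":-1},{"x":0,"y":0,"z":0,"yaw":0,"jaw":-1}]}' 30; python3 to.py .482 .320 .152
```

```text
clock: 3.6
ee_pos: [0.4831, 0.3189, 0.1526]
orientation: [0.084, 0.996, 0.0, 0.0]
contact_force: [-0.2, 0.7, 1.5]
width: 0.0087
grip_force: 29.9
pos [0.4831 0.3189 0.1526] grip yaw deg -9.65 tilt [0.0004 0.0006] F [-0.2  0.7  1.5] w 0.0087
units [0.05 0.04 0.03]
```

```bash
python3 -m jog '{"deltas":[{"x":0,"y":0,"z":-0.4,"yaw":0,"jaw":-1},{"x":0,"y":0,"z":-0.7,"yaw":0,"jaw":-1},{"x":0,"y":0,"z":-0.7,"yaw":0,"jaw":-1},{"x":0,"y":0,"z":-0.7,"yaw":0,"jaw":-1},{"x":0,"y":0,"z":-0.7,"yaw":0,"jaw":-1},{"x":0,"y":0,"z":-0.7,"yaw":0,"jaw":-1},{"x":0,"y":0,"z":-0.7,"yaw":0,"jaw":-1},{"x":0,"y":0,"z":-0.7,"yaw":0,"jaw":-1},{"x":0,"y":0,"z":-0.7,"yaw":0,"jaw":-1},{"x":0,"y":0,"z":-0.7,"yaw":0,"jaw":-1},{"x":0,"y":0,"z":0,"yaw":0,"jaw":-1},{"x":0,"y":0,"z":0,"yaw":0,"jaw":-1}]}'; python3 to.py .50 -.045 .322
```

```text
clock: 4.8
ee_pos: [0.4827, 0.3184, 0.3199]
orientation: [0.084, 0.996, -0.0, 0.0]
contact_force: [-0.1, -0.2, -1.9]
width: 0.0088
grip_force: 29.9
pos [0.4827 0.3184 0.3199] grip yaw deg -9.64 tilt [ 0.     -0.0002] F [-0.1 -0.2 -1.9] w 0.0088
units [ -3.12 -14.21  -0.08]
```

```bash
python3 -m jog '{"deltas":[{"x":0,"y":0,"z":0,"yaw":-0.31,"jaw":-1},{"x":0,"y":0,"z":0,"yaw":-0.31,"jaw":-1},{"x":0,"y":0,"z":0,"yaw":-0.31,"jaw":-1},{"x":0,"y":0,"z":0,"yaw":-0.31,"jaw":-1},{"x":0,"y":-0.5,"z":0,"yaw":0,"jaw":-1},{"x":0,"y":-0.8,"z":0,"yaw":0,"jaw":-1},{"x":0,"y":-0.8,"z":0,"yaw":0,"jaw":-1},{"x":0,"y":-0.8,"z":0,"yaw":0,"jaw":-1},{"x":0,"y":-0.8,"z":0,"yaw":0,"jaw":-1},{"x":0,"y":-0.8,"z":0,"yaw":0,"jaw":-1},{"x":0,"y":-0.8,"z":0,"yaw":0,"jaw":-1},{"x":0,"y":-0.8,"z":0,"yaw":0,"jaw":-1}]}';python3 -m jog '{"deltas":[{"x":0,"y":-0.8,"z":0,"yaw":0,"jaw":-1},{"x":0,"y":-0.8,"z":0,"yaw":0,"jaw":-1},{"x":0,"y":-0.8,"z":0,"yaw":0,"jaw":-1},{"x":0,"y":-0.8,"z":0,"yaw":0,"jaw":-1},{"x":0,"y":-0.8,"z":0,"yaw":0,"jaw":-1},{"x":0,"y":-0.8,"z":0,"yaw":0,"jaw":-1},{"x":0,"y":-0.8,"z":0,"yaw":0,"jaw":-1},{"x":0,"y":-0.8,"z":0,"yaw":0,"jaw":-1},{"x":0,"y":-0.8,"z":0,"yaw":0,"jaw":-1},{"x":0,"y":-0.8,"z":0,"yaw":0,"jaw":-1},{"x":0,"y":-0.4,"z":0,"yaw":0,"jaw":-1},{"x":0,"y":0,"z":0,"yaw":0,"jaw":-1}]}'; python3 to.py .50 -.045 .269
```

```text
clock: 6.0
ee_pos: [0.4829, 0.1639, 0.3192]
orientation: [-0.001, 1.0, -0.001, -0.001]
contact_force: [-0.3, -0.8, -0.3]
width: 0.0085
grip_force: 29.9
clock: 7.2
ee_pos: [0.4839, -0.0458, 0.3194]
orientation: [-0.0, 1.0, -0.0, -0.001]
contact_force: [0.4, -0.7, 0.1]
width: 0.0081
grip_force: 29.9
pos [ 0.4839 -0.0458  0.3194] grip yaw deg 0.05 tilt [-0.0014 -0.0008] F [ 0.4 -0.7  0.1] w 0.0081
units [-0.65  0.03  2.02]
```

Lower to z = .269 with the bar front still short of the rail, then look.

```bash
python3 -m jog '{"deltas":[{"x":-0.3,"y":0,"z":0.5,"yaw":0,"jaw":-1},{"x":-0.3,"y":0,"z":0.5,"yaw":0,"jaw":-1},{"x":0,"y":0,"z":0.5,"yaw":0,"jaw":-1},{"x":0,"y":0,"z":0.5,"yaw":0,"jaw":-1},{"x":0,"y":0,"z":0,"yaw":0,"jaw":-1},{"x":0,"y":0,"z":0,"yaw":0,"jaw":-1},{"x":0,"y":0,"z":0,"yaw":0,"jaw":-1}]}'; python3 to.py .645 -.045 .269
python3 - <<'E'
from workcell import *
import cv2,numpy as np,pickle
for n in("side","top"): pickle.dump(camera(n),open(n+"1.pkl","wb"))
I=pickle.load(open("side1.pkl","rb"))["img"][120:255,190:345,::-1]
cv2.imwrite("pics/c4.png",cv2.resize(I,None,fx=4.4,fy=4.4,interpolation=cv2.INTER_CUBIC)); print(I.shape)
E
```

```text
clock: 7.9
ee_pos: [0.5002, -0.0432, 0.27]
orientation: [-0.003, 1.0, 0.0, 0.0]
contact_force: [-0.4, 0.7, -1.6]
width: 0.0087
grip_force: 29.9
pos [ 0.5002 -0.0432  0.27  ] grip yaw deg 0.32 tilt [0.0006 0.0004] F [-0.4  0.7 -1.6] w 0.0087
units [-5.79 -0.1   0.05]
(135, 155, 3)
```

View pics/c4.png

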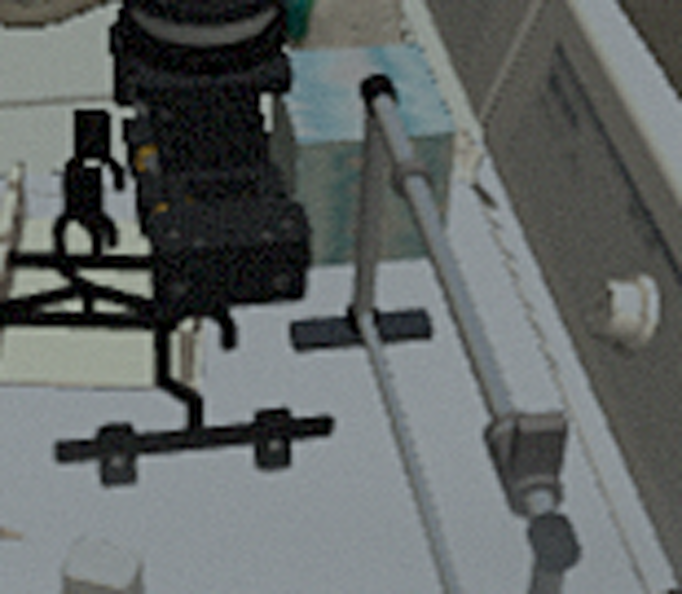

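The side crop shows the hanger held upright: bar from (57,452) to (332,425), hook tip end at (228,345), rail still clear to the right. I'll cast these onto the hanger's plane.

Run:
```python
from geo import *
S=load("side1");T=load("top1")
def ony(c,px,y):
    o,d=ray(c,190+(px[0]+.5)/4.4-.5,120+(px[1]+.5)/4.4-.5);return (o+d*(y-o[1])/d[1]).round(4)
for n,p in(("barL bottom",(57,462)),("barL top",(57,440)),("barR bottom",(332,434)),("barR top",(332,415)),("tip end",(228,348)),("tip right",(237,330)),("neck R",(203,410)),("neck L",(188,410))):print(n,ony(S,p,-.0477))
n1,d1=plane(T,(215,138.45),(315,138.45))
```

```text
barL bottom [ 0.4232 -0.0477  0.1515]
barL top [ 0.4239 -0.0477  0.1674]
barR bottom [ 0.5698 -0.0477  0.1524]
barR top [ 0.5691 -0.0477  0.1664]
tip end [ 0.5129 -0.0477  0.2203]
tip right [ 0.5173 -0.0477  0.2318]
neck R [ 0.5002 -0.0477  0.1789]
neck L [ 0.4923 -0.0477  0.1799]
```

```bash
python3 -m jog '{"deltas":[{"x":-0.5,"y":0,"z":0.12,"yaw":0,"jaw":-1},{"x":-0.5,"y":0,"z":0,"yaw":0,"jaw":-1},{"x":-0.5,"y":0,"z":0,"yaw":0,"jaw":-1},{"x":-0.5,"y":0,"z":0,"yaw":0,"jaw":-1},{"x":-0.5,"y":0,"z":0,"yaw":0,"jaw":-1},{"x":-0.5,"y":0,"z":0,"yaw":0,"jaw":-1},{"x":-0.5,"y":0,"z":0,"yaw":0,"jaw":-1},{"x":-0.5,"y":0,"z":0,"yaw":0,"jaw":-1},{"x":0,"y":0,"z":0,"yaw":0,"jaw":-1}]}'; python3 to.py .6475 -.045 .267
```

```text
clock: 8.9
ee_pos: [0.6012, -0.0431, 0.2672]
orientation: [-0.002, 1.0, 0.0, 0.001]
contact_force: [0.5, -0.6, -1.5]
width: 0.0089
grip_force: 29.9
pos [ 0.6012 -0.0431  0.2672] grip yaw deg 0.26 tilt [0.0024 0.0005] F [ 0.5 -0.6 -1.5] w 0.0089
units [-1.85 -0.08  0.01]
```

```bash
python3 -m jog '{"deltas":[{"x":-0.3,"y":0,"z":0,"yaw":0,"jaw":-1},{"x":-0.3,"y":0,"z":0,"yaw":0,"jaw":-1},{"x":-0.3,"y":0,"z":0,"yaw":0,"jaw":-1},{"x":-0.3,"y":0,"z":0,"yaw":0,"jaw":-1},{"x":-0.3,"y":0,"z":0,"yaw":0,"jaw":-1},{"x":-0.3,"y":0,"z":0,"yaw":0,"jaw":-1},{"x":0,"y":0,"z":0,"yaw":0,"jaw":-1},{"x":0,"y":0,"z":0,"yaw":0,"jaw":-1}]}'; python3 to.py .6475 -.045 .2365;  python3 - <<'E'
from workcell import *
import cv2,numpy as np,pickle
for n in("side","top"): pickle.dump(camera(n),open(n+"2.pkl","wb"))
I=pickle.load(open("side2.pkl","rb"))["img"][140:245,220:345,::-1]
cv2.imwrite("pics/c5.png",cv2.resize(I,None,fx=5,fy=5,interpolation=cv2.INTER_CUBIC))
E
```

```text
clock: 9.7
ee_pos: [0.6446, -0.043, 0.2667]
orientation: [-0.002, 1.0, 0.0, -0.0]
contact_force: [-0.5, 0.2, -0.6]
width: 0.0085
grip_force: 29.9
pos [ 0.6446 -0.043   0.2667] grip yaw deg 0.29 tilt [-0.0004  0.0001] F [-0.5  0.2 -0.6] w 0.0085
units [-0.12 -0.08  1.21]
```

View pics/c5.png

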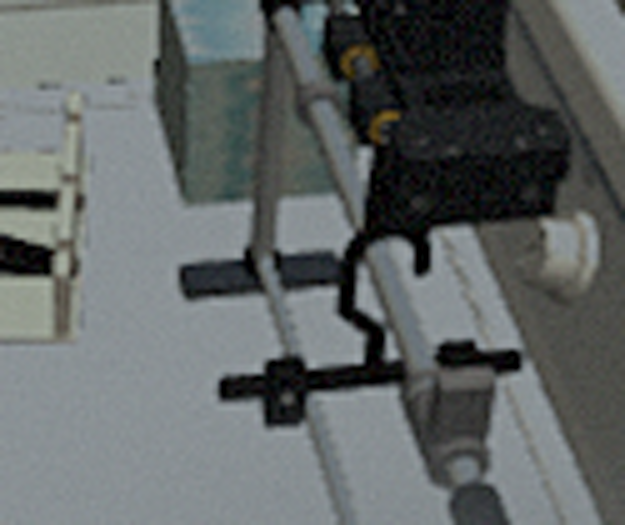

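The rail now passes inside the hook: the neck is at (350,275), left of the rail, and the tip at (421,255), right of it. Now I'll lower.

```bash
python3 -m jog '{"deltas":[{"x":-0.1,"y":0,"z":0.2,"yaw":0,"jaw":-1},{"x":0,"y":0,"z":0.2,"yaw":0,"jaw":-1},{"x":0,"y":0,"z":0.2,"yaw":0,"jaw":-1},{"x":0,"y":0,"z":0.2,"yaw":0,"jaw":-1},{"x":0,"y":0,"z":0.15,"yaw":0,"jaw":-1},{"x":0,"y":0,"z":0,"yaw":0,"jaw":-1},{"x":0,"y":0,"z":0,"yaw":0,"jaw":-1}]}'; python3 to.py .6475 -.045 .2365
```

```text
clock: 10.5
ee_pos: [0.6472, -0.043, 0.2431]
orientation: [-0.002, 1.0, 0.0, 0.0]
contact_force: [0.1, 0.1, -1.2]
width: 0.0085
grip_force: 29.9
pos [ 0.6472 -0.043   0.2431] grip yaw deg 0.28 tilt [0.     0.0001] F [ 0.1  0.1 -1.2] w 0.0085
units [-0.01 -0.08  0.26]
```

```bash
python3 -m jog '{"deltas":[{"x":0,"y":0,"z":0.08,"yaw":0,"jaw":-1},{"x":0,"y":0,"z":0.08,"yaw":0,"jaw":-1},{"x":0,"y":0,"z":0,"yaw":0,"jaw":-1},{"x":0,"y":0,"z":0,"yaw":0,"jaw":-1}]}'; python3 -m jog '{"deltas":[{"x":0,"y":0,"z":0.06,"yaw":0,"jaw":-1},{"x":0,"y":0,"z":0.04,"yaw":0,"jaw":-1},{"x":0,"y":0,"z":0,"yaw":0,"jaw":-1},{"x":0,"y":0,"z":0,"yaw":0,"jaw":-1}]}'; python3 to.py .6475 -.045 .2365
```

```text
clock: 10.9
ee_pos: [0.6472, -0.043, 0.2391]
orientation: [-0.002, 1.0, 0.0, -0.0]
contact_force: [-0.4, 0.1, -0.9]
width: 0.0091
grip_force: 29.9
clock: 11.3
ee_pos: [0.6476, -0.043, 0.2371]
orientation: [-0.002, 1.0, 0.0, 0.001]
contact_force: [0.4, -0.1, 3.0]
width: 0.0086
grip_force: 29.9
pos [ 0.6476 -0.043   0.2371] grip yaw deg 0.28 tilt [0.0011 0.0001] F [ 0.4 -0.1  3. ] w 0.0086
units [ 0.   -0.08  0.02]
```

```bash
python3 -m jog '{"deltas":[{"x":0,"y":0.3,"z":0,"yaw":0,"jaw":-1},{"x":0,"y":0.5,"z":0,"yaw":0,"jaw":-1},{"x":0,"y":0.5,"z":0,"yaw":0,"jaw":-1},{"x":0,"y":0.5,"z":0,"yaw":0,"jaw":-1},{"x":0,"y":0.5,"z":0,"yaw":0,"jaw":-1},{"x":0,"y":0.5,"z":0,"yaw":0,"jaw":-1},{"x":0,"y":0.5,"z":0,"yaw":0,"jaw":-1},{"x":0,"y":0.5,"z":0,"yaw":0,"jaw":-1},{"x":0,"y":0.5,"z":0,"yaw":0,"jaw":-1},{"x":0,"y":0.5,"z":0,"yaw":0,"jaw":-1},{"x":0,"y":0,"z":0,"yaw":0,"jaw":-1},{"x":0,"y":0,"z":0,"yaw":0,"jaw":-1}]}'; python3 to.py .6475 .0995 .2365
```

```text
clock: 12.5
ee_pos: [0.6467, 0.0807, 0.237]
orientation: [-0.004, 1.0, 0.002, 0.0]
contact_force: [1.1, 4.1, 4.6]
width: 0.0091
grip_force: 29.9
pos [0.6467 0.0807 0.237 ] grip yaw deg 0.42 tilt [0.001  0.0049] F [1.1 4.1 4.6] w 0.0091
units [-0.04  0.75  0.02]
```

```bash
python3 -m jog '{"deltas":[{"x":0,"y":0,"z":0,"yaw":0,"jaw":-1},{"x":0,"y":0,"z":0,"yaw":0,"jaw":-1}]}'; python3 -m jog '{"deltas":[{"x":0,"y":0.2,"z":0,"yaw":0,"jaw":-1},{"x":0,"y":0.2,"z":0,"yaw":0,"jaw":-1},{"x":0,"y":0,"z":0,"yaw":0,"jaw":-1},{"x":0,"y":0,"z":0,"yaw":0,"jaw":-1}]}'; python3 to.py .6475 .0995 .2365
```

```text
clock: 12.7
ee_pos: [0.6467, 0.0787, 0.237]
orientation: [-0.003, 1.0, 0.001, 0.0]
contact_force: [1.6, 5.7, 6.4]
width: 0.009
grip_force: 29.9
clock: 13.1
ee_pos: [0.6468, 0.083, 0.2369]
orientation: [-0.001, 1.0, -0.002, 0.0]
contact_force: [0.9, -2.7, 6.9]
width: 0.0088
grip_force: 29.9
pos [0.6468 0.083  0.2369] grip yaw deg 0.11 tilt [ 0.0001 -0.0049] F [ 0.9 -2.7  6.9] w 0.0088
units [-0.03  0.66  0.01]
```

```bash
python3 -m jog '{"deltas":[{"x":0,"y":0,"z":-0.04,"yaw":0,"jaw":-1},{"x":0,"y":0.15,"z":0,"yaw":0,"jaw":-1},{"x":0,"y":0.15,"z":0,"yaw":0,"jaw":-1},{"x":0,"y":0,"z":0,"yaw":0,"jaw":-1},{"x":0,"y":0,"z":0,"yaw":0,"jaw":-1}]}'; python3 to.py .6475 .0995 .2365;python3 -m jog '{"deltas":[{"x":0,"y":0.1,"z":0,"yaw":0,"jaw":-1},{"x":0,"y":0.1,"z":0,"yaw":0,"jaw":-1},{"x":0,"y":0,"z":0,"yaw":0,"jaw":-1},{"x":0,"y":0,"z":0,"yaw":0,"jaw":-1}]}'; python3 to.py .6475 .0995 .2365
```

```text
clock: 13.6
ee_pos: [0.6463, 0.0952, 0.2373]
orientation: [-0.003, 1.0, 0.0, -0.0]
contact_force: [3.2, -0.9, -0.2]
width: 0.0087
grip_force: 29.9
pos [0.6463 0.0952 0.2373] grip yaw deg 0.33 tilt [-0.0004  0.0007] F [ 3.2 -0.9 -0.2] w 0.0087
units [-0.05  0.17  0.03]
clock: 14.0
ee_pos: [0.6462, 0.0987, 0.2374]
orientation: [-0.002, 1.0, -0.001, -0.0]
contact_force: [1.2, -3.5, -0.6]
width: 0.0084
grip_force: 29.9
pos [0.6462 0.0987 0.2374] grip yaw deg 0.26 tilt [-0.0008 -0.0011] F [ 1.2 -3.5 -0.6] w 0.0084
units [-0.05  0.03  0.04]
```

```bash
python3 -m jog '{"deltas":[{"x":0,"y":0.1,"z":0,"yaw":0,"jaw":-1},{"x":0,"y":0,"z":0,"yaw":0,"jaw":-1},{"x":0,"y":0,"z":0,"yaw":0,"jaw":-1}]}'; python3 to.py .6475 .0995 .2365
python3 - <<'E'
from workcell import *
import cv2,numpy as np,pickle
for n in("side","top"): pickle.dump(camera(n),open(n+"3.pkl","wb"))
I=pickle.load(open("side3.pkl","rb"))["img"][120:245,220:345,::-1]
cv2.imwrite("pics/c6.png",cv2.resize(I,None,fx=4.8,fy=4.8,interpolation=cv2.INTER_CUBIC))
E
```

```text
clock: 14.3
ee_pos: [0.6462, 0.099, 0.2375]
orientation: [-0.001, 1.0, -0.002, -0.001]
contact_force: [1.1, -7.0, 1.0]
width: 0.0084
grip_force: 30.0
pos [0.6462 0.099  0.2375] grip yaw deg 0.17 tilt [-0.0012 -0.0043] F [ 1.1 -7.   1. ] w 0.0084
units [-0.05  0.02  0.04]
```

View pics/c6.png

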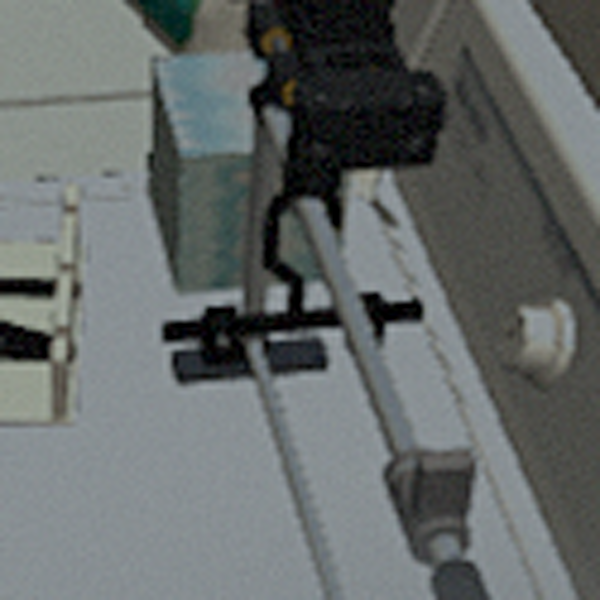

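The hanger is on the rail at the ring: the neck is at (280,240), with the rail inside the hook. The y force has risen to 7 N with no further travel. I'll ease off, release slowly and lift.

```bash
python3 -m jog '{"deltas":[{"x":0,"y":-0.06,"z":0.02,"yaw":0,"jaw":-1},{"x":0,"y":0,"z":0,"yaw":0,"jaw":-1},{"x":0,"y":0,"z":0,"yaw":0,"jaw":-0.6},{"x":0,"y":0,"z":0,"yaw":0,"jaw":-0.4},{"x":0,"y":0,"z":0,"yaw":0,"jaw":-0.3},{"x":0,"y":0,"z":0,"yaw":0,"jaw":-0.3},{"x":0,"y":0,"z":-0.5,"yaw":0,"jaw":-0.3},{"x":0,"y":0,"z":-1,"yaw":0,"jaw":-0.3},{"x":0,"y":0,"z":-1,"yaw":0,"jaw":-0.3},{"x":0,"y":0,"z":0,"yaw":0,"jaw":-0.3},{"x":0,"y":0,"z":0,"yaw":0,"jaw":-0.3}]}'; python3 to.py .6462 -.145 .30
python3 - <<'E'
from workcell import *
import cv2,numpy as np,pickle
for n in("side","top"): pickle.dump(camera(n),open(n+"4.pkl","wb"))
a=pickle.load(open("side4.pkl","rb"))["img"][120:245,220:345,::-1];b=pickle.load(open("top4.pkl","rb"))["img"][110:210,190:370,::-1]
o=np.zeros((500,800,3),np.uint8);o[:425,:425]=cv2.resize(a,(425,425),interpolation=cv2.INTER_CUBIC);o[:208,425:800]=cv2.resize(b,(375,208),interpolation=cv2.INTER_CUBIC)
cv2.imwrite("pics/c7.png",o[:425])
E
```

```text
clock: 15.5
ee_pos: [0.6466, 0.1007, 0.3005]
orientation: [-0.002, 1.0, 0.0, 0.001]
contact_force: [0.2, 0.3, -1.4]
width: 0.031
grip_force: 0.0
pos [0.6466 0.1007 0.3005] grip yaw deg 0.29 tilt [0.0014 0.0005] F [ 0.2  0.3 -1.4] w 0.031
units [ 0.07 -9.83  0.01]
```

View pics/c7.png

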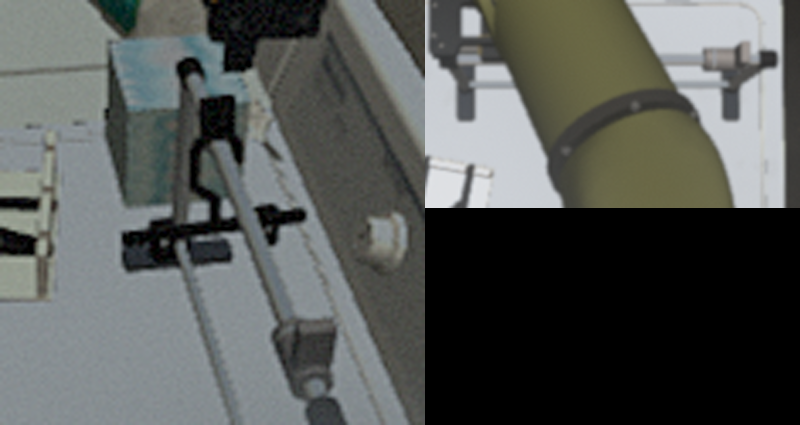

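The hanger hangs free at the ring, with its tab at (215,115), and the gripper is above it. Next I'll locate the keeper tab.

```bash
python3 - <<'E'
from geo import *
T=load("top4");S=load("side4")
I=cv2.cvtColor(T["img"],cv2.COLOR_RGB2GRAY);print(I[130:138,336:350])
for u in(341,346):print(onz(T,u,135,.245).round(4))
# top edges of tab in side view, crop c2 5x (265,130): far top edge mid (230,420), near top edge mid (238,435)
for p,v in(((230,420),135),((238,436),135)):print(tri(ray(T,{420:341,436:346}[p[1]],v),ray(S,265+p[0]/5-.4,130+p[1]/5-.4)))
E
python3 to.py .6462 -.145 .30
```

```text
[[206 206 205 200 184 162 158 159 159 167 189 204 207 202]
 [204 204 195 174 141 123 138 151 152 158 185 204 206 202]
 [186 183 164 124  91 104 136 152 153 159 185 204 206 203]
 [151 147 122  84  70 101 137 152 154 159 186 204 208 199]
 [133 128 102  69  67 102 136 153 153 159 185 203 203 185]
 [140 132 105  69  68 101 137 152 153 157 178 193 191 168]
 [148 142 112  75  68 101 136 153 152 154 165 174 175 162]
 [151 145 116  78  69 100 138 152 151 149 155 161 164 157]]
[ 0.6454 -0.1382  0.245 ]
[ 0.6455 -0.1501  0.245 ]
(array([ 0.64488703, -0.1384919 ,  0.24302721]), np.float64(0.0018425478501369254))
(array([ 0.64471016, -0.14998528,  0.24480556]), np.float64(0.0016210423825918784))
pos [0.6458 0.1003 0.2988] grip yaw deg 0.29 tilt [-0.0018 -0.0004] F [ 0.7 -0.4 -0.3] w 0.031
units [ 0.03 -9.81 -0.04]
```

```bash
python3 -m jog '{"deltas":[{"x":0,"y":-0.8,"z":0,"yaw":0,"jaw":0},{"x":0,"y":-0.9,"z":0,"yaw":0,"jaw":0},{"x":0,"y":-0.9,"z":0,"yaw":0,"jaw":0},{"x":0,"y":-0.9,"z":0,"yaw":0,"jaw":0},{"x":0,"y":-0.9,"z":0,"yaw":0,"jaw":0},{"x":0,"y":-0.9,"z":0,"yaw":0,"jaw":0},{"x":0,"y":-0.9,"z":0,"yaw":0,"jaw":0},{"x":0,"y":-0.9,"z":0,"yaw":0,"jaw":0},{"x":0,"y":-0.9,"z":0,"yaw":0,"jaw":0},{"x":0,"y":-0.9,"z":0,"yaw":0,"jaw":0},{"x":0,"y":-0.9,"z":0,"yaw":0,"jaw":0},{"x":0,"y":0,"z":0,"yaw":0,"jaw":0}]}'>/dev/null; python3 -m jog '{"deltas":[{"x":0,"y":0,"z":0,"yaw":0,"jaw":0},{"x":0,"y":0,"z":0,"yaw":0,"jaw":0}]}'; python3 to.py .6465 -.144 .239
```

```text
clock: 17.0
ee_pos: [0.6476, -0.1422, 0.2992]
orientation: [-0.004, 1.0, 0.001, -0.0]
contact_force: [0.3, 0.6, 1.0]
width: 0.044
grip_force: 0.0
pos [ 0.6476 -0.1422  0.2992] grip yaw deg 0.43 tilt [-0.0008  0.002 ] F [0.3 0.6 1. ] w 0.044
units [ 0.04 -0.08  2.41]
```

```bash
python3 -m jog '{"deltas":[{"x":0.04,"y":-0.08,"z":0.6,"yaw":0,"jaw":0},{"x":0,"y":0,"z":0.6,"yaw":0,"jaw":0},{"x":0,"y":0,"z":0.6,"yaw":0,"jaw":0},{"x":0,"y":0,"z":0.6,"yaw":0,"jaw":0},{"x":0,"y":0,"z":0,"yaw":0,"jaw":0},{"x":0,"y":0,"z":0,"yaw":0,"jaw":0}]}'; python3 to.py .6465 -.144 .239; python3 -m jog '{"deltas":[{"x":0,"y":0,"z":0,"yaw":0,"jaw":-0.5},{"x":0,"y":0,"z":0,"yaw":0,"jaw":-1},{"x":0,"y":0,"z":0,"yaw":0,"jaw":-1},{"x":0,"y":0,"z":0,"yaw":0,"jaw":-1},{"x":0,"y":0,"z":0,"yaw":0,"jaw":-1}]}' 20; python3 to.py .6465 -.144 .239
```

```text
clock: 17.6
ee_pos: [0.6469, -0.1451, 0.2399]
orientation: [-0.003, 1.0, 0.0, -0.0]
contact_force: [0.2, 0.2, -0.1]
width: 0.0442
grip_force: 0.0
pos [ 0.6469 -0.1451  0.2399] grip yaw deg 0.38 tilt [-0.      0.0008] F [ 0.2  0.2 -0.1] w 0.0442
units [0.02 0.04 0.04]
clock: 18.1
ee_pos: [0.6469, -0.1461, 0.24]
orientation: [-0.003, 1.0, 0.0, 0.0]
contact_force: [-0.4, 1.5, 2.2]
width: 0.012
grip_force: 20.0
pos [ 0.6469 -0.1461  0.24  ] grip yaw deg 0.3 tilt [0.0006 0.0006] F [-0.4  1.5  2.2] w 0.012
units [0.01 0.08 0.04]
```

```bash
python3 -m jog '{"deltas":[{"x":0,"y":0.3,"z":0,"yaw":0,"jaw":-1},{"x":0,"y":0.6,"z":0,"yaw":0,"jaw":-1},{"x":0,"y":0.7,"z":0,"yaw":0,"jaw":-1},{"x":0,"y":0.7,"z":0,"yaw":0,"jaw":-1},{"x":0,"y":0.7,"z":0,"yaw":0,"jaw":-1},{"x":0,"y":0.7,"z":0,"yaw":0,"jaw":-1},{"x":0,"y":0.7,"z":0,"yaw":0,"jaw":-1},{"x":0,"y":0.7,"z":0,"yaw":0,"jaw":-1},{"x":0,"y":0.7,"z":0,"yaw":0,"jaw":-1},{"x":0,"y":0.7,"z":0,"yaw":0,"jaw":-1},{"x":0,"y":0.4,"z":0,"yaw":0,"jaw":-1},{"x":0,"y":0,"z":0,"yaw":0,"jaw":-1}]}'>/dev/null; python3 -m jog '{"deltas":[{"x":0,"y":0,"z":0,"yaw":0,"jaw":-1},{"x":0,"y":0,"z":0,"yaw":0,"jaw":-1}]}'; python3 to.py .6465 .054 .239
```

```text
clock: 19.5
ee_pos: [0.6457, 0.0272, 0.24]
orientation: [-0.003, 1.0, 0.001, 0.0]
contact_force: [-1.8, 1.1, 4.7]
width: 0.0115
grip_force: 20.0
pos [0.6457 0.0272 0.24  ] grip yaw deg 0.32 tilt [0.     0.0013] F [-1.8  1.1  4.7] w 0.0115
units [-0.04  1.07  0.04]
```

```bash
python3 -m jog '{"deltas":[{"x":0,"y":0.2,"z":0,"yaw":0,"jaw":-1},{"x":0,"y":0.2,"z":0,"yaw":0,"jaw":-1},{"x":0,"y":0.2,"z":0,"yaw":0,"jaw":-1},{"x":0,"y":0.2,"z":0,"yaw":0,"jaw":-1},{"x":0,"y":0,"z":0,"yaw":0,"jaw":-1},{"x":0,"y":0,"z":0,"yaw":0,"jaw":-1}]}'; python3 to.py .6465 .054 .239; python3 -m jog '{"deltas":[{"x":0,"y":0.08,"z":0,"yaw":0,"jaw":-1},{"x":0,"y":0.08,"z":0,"yaw":0,"jaw":-1},{"x":0,"y":0,"z":0,"yaw":0,"jaw":-1},{"x":0,"y":0,"z":0,"yaw":0,"jaw":-1}]}'; python3 to.py .6465 .054 .239
```

```text
clock: 20.1
ee_pos: [0.6456, 0.0469, 0.24]
orientation: [-0.003, 1.0, 0.001, 0.0]
contact_force: [-0.8, 1.5, 6.2]
width: 0.0122
grip_force: 20.0
pos [0.6456 0.0469 0.24  ] grip yaw deg 0.3 tilt [0.     0.0012] F [-0.8  1.5  6.2] w 0.0122
units [-0.04  0.28  0.04]
clock: 20.5
ee_pos: [0.6455, 0.0499, 0.24]
orientation: [-0.002, 1.0, 0.0, -0.0]
contact_force: [-1.2, -0.6, 6.7]
width: 0.0118
grip_force: 20.0
pos [0.6455 0.0499 0.24  ] grip yaw deg 0.26 tilt [-0.0002  0.    ] F [-1.2 -0.6  6.7] w 0.0118
units [-0.04  0.16  0.04]
```

```bash
for i in 1; do python3 -m jog '{"deltas":[{"x":0,"y":0.08,"z":0,"yaw":0,"jaw":-1},{"x":0,"y":0,"z":0,"yaw":0,"jaw":-1},{"x":0,"y":0,"z":0,"yaw":0,"jaw":-1}]}'|sed -n 2,4p; done; python3 -m jog '{"deltas":[{"x":0,"y":0.08,"z":0,"yaw":0,"jaw":-1},{"x":0,"y":0,"z":0,"yaw":0,"jaw":-1},{"x":0,"y":0,"z":0,"yaw":0,"jaw":-1}]}'|sed -n 2,4p
python3 - <<'E'
from workcell import *
import cv2,pickle
I=camera("side")["img"]
cv2.imwrite("pics/c8.png",cv2.resize(I[125:215,235:345,::-1],None,fx=6,fy=6,interpolation=cv2.INTER_CUBIC))
E
```

```text
ee_pos: [0.6455, 0.0518, 0.24]
orientation: [-0.002, 1.0, -0.0, -0.0]
contact_force: [-1.2, -0.3, 6.1]
ee_pos: [0.6455, 0.0538, 0.24]
orientation: [-0.002, 1.0, -0.0, -0.0]
contact_force: [-1.3, -1.2, 6.1]
```

View pics/c8.png

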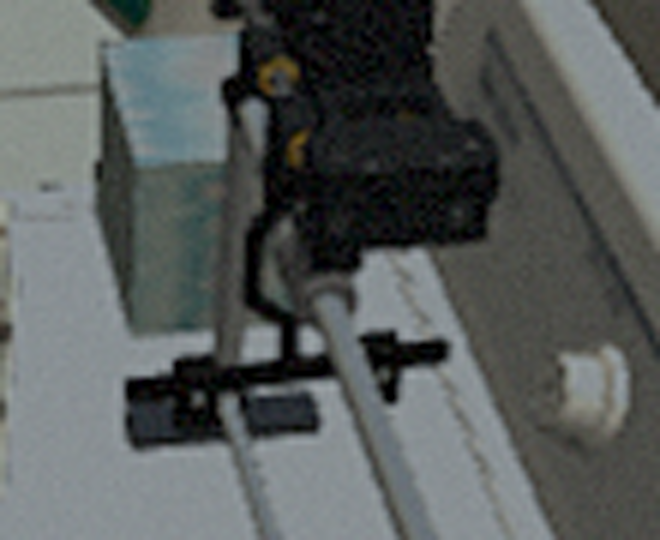

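The keeper at (310,270) has reached the hanger's neck at (262,260), and the hanger still hangs upright. I'll creep on until it is firm.

```bash
python3 -m jog '{"deltas":[{"x":0,"y":0.08,"z":0,"yaw":0,"jaw":-1},{"x":0,"y":0,"z":0,"yaw":0,"jaw":-1},{"x":0,"y":0,"z":0,"yaw":0,"jaw":-1}]}'|sed -n 2,4p; python3 -m jog '{"deltas":[{"x":0,"y":0.08,"z":0,"yaw":0,"jaw":-1},{"x":0,"y":0,"z":0,"yaw":0,"jaw":-1},{"x":0,"y":0,"z":0,"yaw":0,"jaw":-1}]}'|sed -n 2,4p
```

```text
ee_pos: [0.6455, 0.0543, 0.24]
orientation: [-0.002, 1.0, -0.001, -0.0]
contact_force: [-1.5, -3.1, 6.7]
ee_pos: [0.6455, 0.0544, 0.24]
orientation: [-0.001, 1.0, -0.002, -0.0]
contact_force: [-1.9, -6.6, 7.7]
```

Firm contact at y = 0.0544, as predicted. I'll ease off, release and lift away.

```bash
python3 -m jog '{"deltas":[{"x":0,"y":-0.12,"z":-0.03,"yaw":0,"jaw":-1},{"x":0,"y":0,"z":0,"yaw":0,"jaw":-1},{"x":0,"y":0,"z":0,"yaw":0,"jaw":-0.6},{"x":0,"y":0,"z":0,"yaw":0,"jaw":-0.45},{"x":0,"y":0,"z":0,"yaw":0,"jaw":-0.45},{"x":0,"y":0,"z":0,"yaw":0,"jaw":-0.45},{"x":0,"y":0,"z":-0.5,"yaw":0,"jaw":-0.45},{"x":0,"y":0,"z":-1,"yaw":0,"jaw":-0.45},{"x":0,"y":0,"z":-1,"yaw":0,"jaw":-0.45},{"x":0,"y":0,"z":-1,"yaw":0,"jaw":-0.45},{"x":0,"y":-1,"z":-1,"yaw":0,"jaw":-0.45},{"x":0,"y":-1,"z":0,"yaw":0,"jaw":-0.45}]}'; python3 -m jog '{"deltas":[{"x":0,"y":-1,"z":0,"yaw":0,"jaw":-0.45},{"x":0,"y":-1,"z":0,"yaw":0,"jaw":-0.45},{"x":0,"y":-1,"z":0,"yaw":0,"jaw":-0.45},{"x":0,"y":-1,"z":0,"yaw":0,"jaw":-0.45},{"x":0,"y":-1,"z":0,"yaw":0,"jaw":-0.45},{"x":0,"y":0,"z":0,"yaw":0,"jaw":-0.45},{"x":0,"y":0,"z":0,"yaw":0,"jaw":-0.45},{"x":0,"y":0,"z":0,"yaw":0,"jaw":-0.45}]}'
python3 - <<'E'
from workcell import *
import cv2,numpy as np
a=camera("side")["img"][125:215,235:345,::-1];b=camera("top")["img"][110:250,140:370,::-1]
o=np.zeros((560,800,3),np.uint8);o[:327,:400]=cv2.resize(a,(400,327),interpolation=cv2.INTER_CUBIC);o[:243,400:]=cv2.resize(b,(400,243),interpolation=cv2.INTER_CUBIC)
cv2.imwrite("pics/c9.png",o[:330])
E
```

```text
clock: 22.95
ee_pos: [0.6479, 0.0059, 0.3582]
orientation: [-0.003, 1.0, 0.001, 0.004]
contact_force: [-0.4, -0.2, -0.4]
width: 0.0245
grip_force: 0.0
clock: 23.75
ee_pos: [0.6468, -0.118, 0.3534]
orientation: [-0.004, 1.0, 0.001, 0.0]
contact_force: [0.5, 0.5, 0.3]
width: 0.0242
grip_force: 0.0
```

View pics/c9.png

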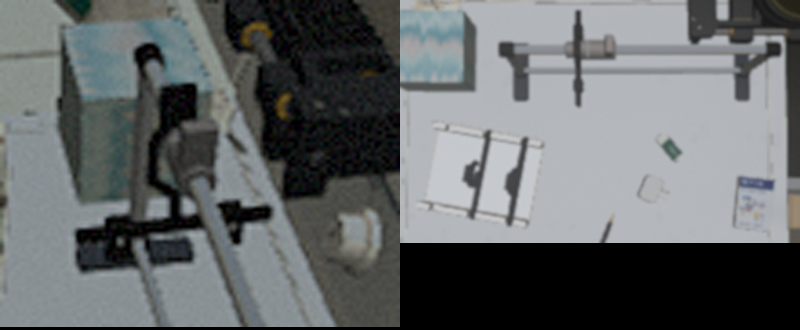

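The hanger, at (578,50) in the top view, sits between the ring and the keeper. The other two hangers and the bystanders haven't moved, and the robot is clear.

```bash
python3 -c "
from workcell import *
print(sign_off())"
```

```text
the job is handed in; nothing more can be done
None
```

The clip hanger hangs on the rail against the stop ring with the keeper slid up against its other side, the other hangers and small items look undisturbed in the last picture, and the job is handed in; the hand-in gave no verdict back.

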